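# Seat the burner cap and hold the gas dial at its ignition stop

## Task

The small front ring of the two-ring gas hob has been washed: first set its loose burner cap back on the open burner crown so that it lies fully home and flat, and let go of it. Then turn the left dial (left as the robot faces the hob) counterclockwise past its two clicks to the spring-return ignition stop, keep it firmly against the stop for at least three seconds, and finish still holding it there with the gripper. Leave the right dial off and the salt shaker, sauce cup and mustard jar where they stand.

Things in the scene. Friction and masses are not known exactly. Their poses are not given: they have to be found in the camera images.
- hob: Stainless two-ring gas hob, fixed on the table: 510 mm (its x) by 290 mm (its y), flat top 70 mm up. Origin: centre of its underside. x points from the front edge, where the two dials are, to the rear (away from the robot), y left, z up. The small front ring stands open, without cap; the large rear ring is complete, under a black pan support that rises to 110 mm above the table.
- ring_seat (a point): Point on the axis of the front ring, 84 mm above the table, where the cap's origin comes when the cap is fully home. The aluminium crown is an upright open tube: outside diameter 51 mm, bore 36 mm and 17 mm deep, rim 92 mm above the table. Round its foot a disc of 72 mm diameter, top at 75 mm; two pins, tops at 82 mm, stand 44 mm behind the axis.
- burner_cap: Loose black round burner cap, 60 to 130 g, right way up on the table left or right of the hob. Rim of 58 mm diameter from 8 to 13 mm above its origin, domed to 16 mm; below the rim a spigot, 31 mm diameter, 8 mm long, that drops into the crown's bore until the rim lies on the crown. Origin: centre of the spigot's underside; z up its axis. Can be gripped from above across the rim.
- dial_front (a joint): Angle (rad) of the left dial, which serves the front ring: 0 = off, grows counterclockwise seen from above. Clicks hold it at 0, 0.42 and 0.84; beyond 0.84 a spring pushes it back, up to the ignition stop at 1.26, the end of travel; let go there, it springs back to 0.84. Passing a click takes 0.1 N m, reaching the stop 0.16, holding there 0.12. Dots and, at the stop, a star mark the positions.
- dial_front_grip (a point): Point on the vertical axis of the left dial, in the middle of its wing grip, 91 mm above the table; 60 mm left (+y) of the hob's middle line, 120 mm from the other dial. Black dial: round skirt, 46 mm diameter, up to 79 mm above the table; on it a wing 44 mm long, 12 mm wide, up to 103 mm. Turns with the dial: x along the wing (parallel to the hob's x at 0), y across its width.
- dial_rear (a joint): Angle of the right dial, which belongs to the rear ring, built like the left one; it is off (0) and stays off.
- salt_shaker: Bystander: steel salt shaker, 48 mm diameter, 73 mm high, loose. Origin: centre of its underside.
- sauce_cup: Bystander: small open steel sauce cup, 68 mm diameter, 38 mm high, loose. Origin: centre of its underside.
- mustard_jar: Bystander: small glass jar with a white lid, 56 mm diameter, 68 mm high, loose. Origin: centre of its underside.
There are look-alikes about, which are no part of the job. Of the things like the burner_cap, leave any that is blue, pink or red; of the rest the larger one is meant.

How it is judged:
On the way, in this order (a step that is already met when the one before it is completed fails the run):
1. the burner cap lies fully home on the front crown and is let go (horizontal distance between burner_cap and ring_seat below 0.004 m and z of burner_cap in the frame of ring_seat between -0.002 and 0.002 m and angle between burner_cap's own z axis and vertical below 0.06 rad and contact force between burner_cap and the arm below 0.05 N and contact force between burner_cap and the fingers below 0.05 N), for 0.2 s.
2. the left dial is held with the gripper against the ignition stop for three seconds (2.5 s counted) (value of joint dial_front above 1.16 rad and contact force between dial_front and the fingers above 1 N), for 2.5 s.
At the end, for the whole second after the job is handed in: The left dial stands at its ignition stop (beyond 1.16 of 1.26 rad) with the gripper's fingers on it (over 1 N); the right dial is off (below 0.15 rad); the burner cap rests on the front crown, within 4 mm of its axis, within 2 mm of its height and within 0.06 rad of level (all of step 2 and value of joint dial_rear below 0.15 rad and horizontal distance between burner_cap and ring_seat below 0.004 m and z of burner_cap in the frame of ring_seat between -0.002 and 0.002 m and angle between burner_cap's own z axis and vertical below 0.06 rad and linear speed of burner_cap below 0.02 m/s); the arm keeps its last pose, push and grip.
It fails at once if the left dial is opened while the cap is not home on the crown (value of joint dial_front above 0.25 rad and (horizontal distance between burner_cap and ring_seat above 0.006 m or z of burner_cap in the frame of ring_seat above 0.004 m)).
It fails at once if the right dial is turned on (value of joint dial_rear above 0.3 rad).
It fails at once if a bystander is pushed away or knocked over (distance of any of salt_shaker, sauce_cup, mustard_jar from where it was at the start of the episode above 0.03 m or angle between any of salt_shaker, sauce_cup, mustard_jar's own z axis and vertical above 0.6 rad).
It also fails if it takes over 64 s, if anything falls off the work surface, if the arm or the gripper's body presses on something with over 40 N, if the wrist force passes 120 N, or if a joint passes its speed limit or range.

## Robot

A 7-joint arm with a two-finger parallel gripper is mounted at the origin on the work surface. World frame = base frame: x ahead of the robot, y to its left, z up, the work surface at z = 0. Lengths are in m, angles in rad, forces in N, time in s.
With the tool pointing down it reaches from about 0.35 to 0.9 m from the base axis. Payload 8.1 kg.
Tool frame: the origin (TCP) lies between the finger pads; the fingertips stand ahead of it and the grasp point (between the pads) is the TCP (arm.nose_length is the z of the fingertips in the tool frame, in m); z points along the fingers, y is the line along which they close (so a half turn about z gives the same grasp; the last joint's range is limited). The gripper opens to 92 mm and grips with 3 to 60 N. Pads are 19 mm wide; open, the fingers measure 130 mm over their backs; the gripper's body (75 mm by 190 mm) begins 47 mm behind the grasp point.
Start: joints at [-1.278, 0.434, 0.025, 1.573, -0.012, 1.134, -0.075], TCP at [0.241, 0.577, 0.246] pointing down, gripper open.
Joint ranges: [-2.62, 2.62], [-0.44, 2.09], [-1.27, 1.32], [0.08, 2.57], [-1.32, 4.46], [0.12, 2], [-2.74, 2.74]. Speed limits (rad/s): [2.22, 2.22, 3.01, 3.01, 3.14, 3.14, 3.14].

## Interface

Orientations are given as a rotation vector (axis times angle).
In Python, from cell import sensors, optics, arm gives the robot as it stands.
- The arm moves only by the tool arm_command, never from a script. Its argument "deltas" is one flat list of numbers, 7 for each row, row after row: the turn, a rotation vector about the world's x, y, z as a fraction of full scale, then the shift along the world's x, y, z as a fraction of full scale, then the finger opening in mm, from 0 to 91.8. In form: [wx, wy, wz, dx, dy, dz, fingers, wx, wy, wz, dx, dy, dz, fingers, ...]. A call has 1 to 20 rows; each row is the pose to reach, as a shift and turn from the pose commanded when the call began; what a row does not reach only later rows make up. Full scale, the value 1, is 1 m for a shift and 90 degrees for a turn. A row lasts 1/10 s, in which the tool goes at most 50 mm and 8.59 degrees, less where a joint would pass 70% of its speed; a pose out of reach is approached as far as the arm can. A call with a number of a shift or a turn outside -1 to 1 is refused whole. A call with a gripper value outside its range is refused whole. The fingers move at their own pace and stop on an object; "force" is the grip in N (left out, the last holds). Time passes only in rows, so rows that repeat a pose let the fingers close. It gives the time, the measured TCP pose, the force, the opening and the grip force at its end, in the units of the state.
- sensors.observe(): the state, without advancing time (a new reading comes with each control period).
- optics.get_image(name): name is "scene" or "top" or "wrist"; returns the picture (384x512x3 uint8, blue, green, red); there is no depth.
- optics.calibration(name): a dict with "camera_matrix" (3x3 intrinsics, pixels), "rvec" (rotation vector, rad) and "tvec" (3), from world to camera coordinates, as OpenCV has them. Camera axes: x right, y down, z forward; pixel columns grow to the right and rows downward; lengths in m; the calibration is good to about 2 mm. A picture is of the moment at which its call begins: read the wrist's pose just before it. calibration takes no time and is no camera call; for the wrist camera it gives the pose at the moment of the call.
- arm.sign_off(): hands the job in; it is judged then, once.
The state is a dict: "clock": time; "joints": joint angles; "dq": joint speeds; "joint_efforts": joint torques, N m; "position": TCP position; "ee_rot": TCP orientation; "force": force on the tool from outside, world axes, zero at the start; "ft_torque": the same for the moment, N m; "width": opening from 0.0 (shut) to 1.0 (fully open); "gripper_force": force on a finger pad.
Only numpy, scipy, OpenCV 4.12 (cv2) and the standard library are available. Lean on these libraries where they do the work, as an engineer would, in place of code of your own. Each camera call takes 0.05 s, during which the arm holds its last target. There are 200 camera calls.

## Working session

There is one attempt and no reset: what is moved stays moved. The work goes in short steps, Python scripts to look and compute and a tool call to move; the robot and the scene stay as the last step left them, time stands still between calls to the robot, and variables do not carry over. Pictures are saved under pics/ and viewed, at most 10 in all, crops included, and the job is handed in when it is done.

Besides the shell and the picture viewer there is one more tool, called after "Emit:" as name(argument=value, ...), one argument or row to a line, values as JSON. arm_command: Moves the arm, as the interface text tells. Its arguments: {"type":"object","properties":{"deltas":{"type":"array","items":{"type":"number"}},"force":{"type":"number"}},"required":["deltas"]}

```bash
mkdir -p pics
cat > h.py <<'E'
import numpy as np, cv2
from cell import sensors, optics, arm
def ray(cal,px):
    K=np.array(cal["camera_matrix"],float);R=cv2.Rodrigues(np.array(cal["rvec"],float))[0];t=np.array(cal["tvec"],float).reshape(3)
    d=np.linalg.solve(K,np.array([px[0],px[1],1.]));return -R.T@t,R.T@d
def onz(cal,px,z):
    c,d=ray(cal,px);return (c+d*(z-c[2])/d[2]).round(4)
def proj(cal,P):
    return cv2.projectPoints(np.array(P,float).reshape(-1,1,3),np.array(cal["rvec"],float),np.array(cal["tvec"],float),np.array(cal["camera_matrix"],float),None)[0].reshape(-1,2)
E
python3 - <<'E'
from h import *
a=optics.get_image("top");b=optics.get_image("scene")
cv2.imwrite("pics/top.png",a);cv2.imwrite("pics/scene.png",b)
s=sensors.observe();print(s, arm.nose_length)
for n in("top","scene","wrist"):
    c=optics.calibration(n);print(n,ray(c,(256,192)),c["camera_matrix"][0][0])
E
```

```text
{'clock': 0.1, 'joints': array([-1.2776133 ,  0.43519346,  0.02499605,  1.57396023, -0.011603  ,
        1.13398992, -0.07506519]), 'dq': array([-0.00192164, -0.00021135,  0.00029512, -0.00199506,  0.00011204,
        0.00023677, -0.00088356]), 'joint_efforts': array([ 4.00376797e-03, -6.69122815e+01,  9.88434814e-01, -3.15147972e+01,
       -6.05082745e-02,  3.74116504e-02,  9.82210486e-05]), 'position': array([0.24085599, 0.57628649, 0.24501648]), 'ee_rot': array([-6.17702571e-01, -3.08012190e+00,  2.19690970e-03]), 'force': array([-0.56040822, -0.23249255,  0.05439687]), 'ft_torque': array([-0.00079558,  0.03525365,  0.02192042]), 'gripper_force': 0.0, 'width': 0.9984897104185596} 0.019
top (array([ 0.42867556, -0.04996013,  1.33092852]), array([ 0.08895518,  0.00357368, -0.99609035])) 418.9822496118314
scene (array([ 1.2426621 , -0.45459214,  0.62076398]), array([-0.71141845,  0.43432191, -0.55253903])) 363.3191924632643
wrist (array([0.17768163, 0.60184163, 0.38296652]), array([ 0.21800708, -0.09265202, -0.97168932])) 296.3212600121395
```

View pics/top.png

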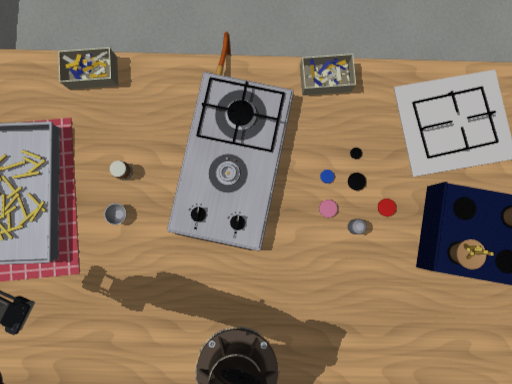

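View pics/scene.png

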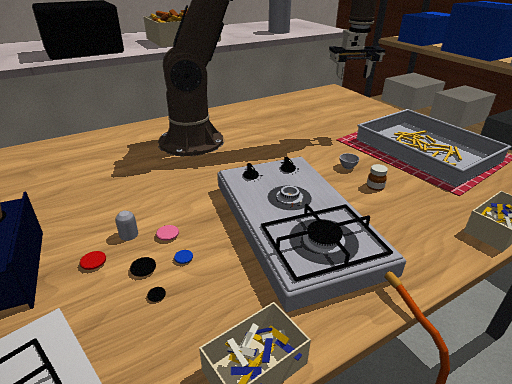

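The top view shows the large black cap at (357,181) and its small look-alike at (356,153). The crown is at (228,173), the left dial at (198,214) and the right dial at (238,222). The salt shaker at (358,227), jar at (119,170) and cup at (116,214) are all clear of the route.

Run:
```python
from h import *
a=cv2.imread("pics/top.png");c=optics.calibration("top")
g=a.max(2)
def blob(m,x,y,r):
    w=np.zeros_like(m);w[y-r:y+r,x-r:x+r]=m[y-r:y+r,x-r:x+r]
    k=max(cv2.findContours(w,cv2.RETR_EXTERNAL,cv2.CHAIN_APPROX_NONE)[0],key=cv2.contourArea)
    return k
k=blob((g<45).astype(np.uint8),357,181,14);(u,r)=cv2.minEnclosingCircle(k);print("cap",u,r,onz(c,u,.011))
k=blob((g<45).astype(np.uint8),356,153,12);print("small",cv2.minEnclosingCircle(k),onz(c,cv2.minEnclosingCircle(k)[0],.011))
for n,x,y in(("L",198,214),("R",238,222)):
    k=blob((g<60).astype(np.uint8),x,y,14);u,r=cv2.minEnclosingCircle(k);print(n,u,r,onz(c,u,.085))
for n,p,z in(("crown",(228,172.5),.092),("salt",(358,227),.035),("jar",(119,170),.035),("cup",(116,214),.02)):print(n,onz(c,p,z))
for p in((205,73),(293,91),(259,249),(169,232)):print("corner",onz(c,p,.07))
cv2.imwrite("pics/z.png",cv2.resize(a[130:260,160:290],(780,780))[:600])
```

```text
cap (356.5, 181.0) 8.732224464416504 [ 0.5899 -0.3632  0.011 ]
small ((355.5, 153.0), 5.590270042419434) [ 0.6799 -0.3598  0.011 ]
L (198.17059326171875, 213.8882293701172) 7.415129661560059 [0.4703 0.1244 0.085 ]
R (237.29464721679688, 222.23214721679688) 7.443790912628174 [0.4486 0.0076 0.085 ]
crown [0.5955 0.0395 0.092 ]
salt [ 0.4443 -0.3625  0.035 ]
jar [0.6021 0.3834 0.035 ]
cup [0.4655 0.3896 0.02  ]
corner [0.9082 0.1227 0.07  ]
corner [ 0.8581 -0.1517  0.07  ]
corner [ 0.371  -0.0588  0.07  ]
corner [0.4145 0.2115 0.07  ]
```

Emit:
arm_command(
  deltas=[0,0,-0.02,0.007,-0.018,0,75,0,0,-0.06,0.02,-0.055,0,75,0,0,-0.11,0.035,-0.095,0,75,0,0,-0.16,0.05,-0.135,0,75,0,0,-0.21,0.065,-0.175,0,75,0,0,-0.26,0.08,-0.215,0,75,0,0,-0.31,0.095,-0.255,0,75,0,0,-0.36,0.11,-0.295,0,75,0,0,-0.41,0.125,-0.335,0,75,0,0,-0.46,0.14,-0.375,0,75,0,0,-0.51,0.155,-0.415,0,75,0,0,-0.56,0.17,-0.455,0,75,0,0,-0.6,0.185,-0.495,0,75,0,0,-0.62,0.2,-0.535,0,75],
  force=15,
)

```text
clock: 1.5
position: [0.4411, 0.04, 0.2457]
ee_rot: [-1.99, -2.431, -0.0]
force: [1.2, 1.7, 0.6]
width: 0.813
gripper_force: 0.0
```

Emit:
arm_command(
  deltas=[0,0,-0.05,0.015,-0.04,0,75,0,0,-0.11,0.03,-0.08,0,75,0,0,-0.17,0.045,-0.12,0,75,0,0,-0.23,0.06,-0.16,0,75,0,0,-0.29,0.075,-0.2,0,75,0,0,-0.35,0.09,-0.24,-0.01,75,0,0,-0.41,0.105,-0.28,-0.03,75,0,0,-0.47,0.12,-0.32,-0.05,75,0,0,-0.53,0.135,-0.36,-0.07,75,0,0,-0.59,0.145,-0.39,-0.09,75,0,0,-0.628,0.149,-0.404,-0.1,75,0,0,-0.628,0.149,-0.404,-0.1,75,0,0,-0.628,0.149,-0.404,-0.1,75,0,0,-0.628,0.149,-0.404,-0.1,75],
)

```text
clock: 2.9
position: [0.5904, -0.3612, 0.1463]
ee_rot: [-2.901, -1.205, -0.001]
force: [0.7, -0.0, -0.0]
width: 0.817
gripper_force: 0.0
```

Run:
```python
from h import *
s=sensors.observe();c=optics.calibration("wrist");a=optics.get_image("wrist");cv2.imwrite("pics/w1.png",a)
print(s["position"],s["ee_rot"],s["joints"],s["width"])
print(proj(c,[[.5899,-.3632,.011],s["position"]]))
g=a.max(2);
for k in cv2.findContours((g<45).astype(np.uint8),cv2.RETR_EXTERNAL,cv2.CHAIN_APPROX_NONE)[0]:
    if cv2.contourArea(k)>300: u,r=cv2.minEnclosingCircle(k);m=cv2.fitEllipse(k);print(u,r,m,onz(c,m[0],.011))
```

```text
[ 0.59040105 -0.36116004  0.14633988] [-2.90086956e+00 -1.20545793e+00 -1.49209832e-03] [ 0.04828073  0.71753142  0.72466871  1.54358923 -0.51812668  1.07962211
  0.11596672] 0.8173244465924298
[[256.79197267 194.10209921]
 [255.85848207 255.20152763]]
(399.5, 365.0) 54.555118560791016 ((390.1258544921875, 370.90264892578125), (31.49287223815918, 100.5444564819336), 103.15425109863281) [ 0.5516 -0.6145  0.011 ]
(442.0294189453125, 271.9255065917969) 74.7906494140625 ((434.0230407714844, 262.06634521484375), (80.27392578125, 137.0634765625), 84.83719635009766) [ 0.667 -0.54   0.011]
(255.5, 291.5) 260.0625915527344 ((245.7987060546875, 284.5505676269531), (121.70608520507812, 533.7030029296875), 91.0804443359375) [ 0.514  -0.4234  0.011 ]
(255.08084106445312, 194.1486358642578) 29.533647537231445 ((255.16981506347656, 194.1182403564453), (56.84238052368164, 58.11316680908203), 96.26756286621094) [ 0.5888 -0.3621  0.011 ]
(324.32073974609375, 123.4056625366211) 21.27954864501953 ((324.7901306152344, 123.72959899902344), (39.07905960083008, 41.71306610107422), 36.40900802612305) [ 0.6789 -0.3601  0.011 ]
```

View pics/w1.png

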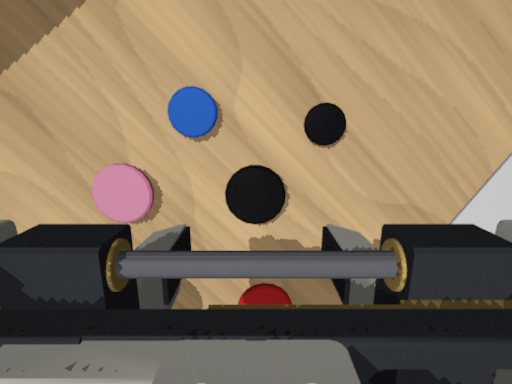

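The wrist view shows the large cap at (255,194), in line with the fingers. The blue, pink and red caps and the small black one are clear of it.

Emit:
arm_command(
  deltas=[0,0,0,-0.0015,-0.001,-0.03,75,0,0,0,-0.0015,-0.001,-0.065,75,0,0,0,-0.0015,-0.001,-0.095,75,0,0,0,-0.0015,-0.001,-0.115,75,0,0,0,-0.0015,-0.001,-0.123,75,0,0,0,-0.0015,-0.001,-0.123,75,0,0,0,-0.0015,-0.001,-0.123,50,0,0,0,-0.0015,-0.001,-0.123,40,0,0,0,-0.0015,-0.001,-0.123,40,0,0,0,-0.0015,-0.001,-0.123,40,0,0,0,-0.0015,-0.001,-0.123,40,0,0,0,-0.0015,-0.001,-0.123,40,0,0,0,-0.0015,-0.001,-0.123,40],
  force=15,
)

```text
clock: 4.25
position: [0.5891, -0.3636, 0.0241]
ee_rot: [2.902, 1.202, 0.002]
force: [-1.1, 1.4, 7.4]
width: 0.608
gripper_force: 15.0
```

Emit:
arm_command(
  deltas=[0,0,0,0,0,0.01,40,0,0,0,0,0,0.03,40,0,0,0,0,0,0.07,40,0,0,0,0,0,0.11,40,0,0,0,0,0,0.14,40,0,0,0,0,0,0.15,40,0,0,0,0,0,0.15,40,0,0,0,0,0,0.15,40],
  force=25,
)

```text
clock: 5.05
position: [0.5881, -0.3626, 0.1715]
ee_rot: [-2.901, -1.202, 0.001]
force: [0.4, 0.2, -1.9]
width: 0.606
gripper_force: 25.0
```

Run:
```python
from h import *
s=sensors.observe();a=optics.get_image("wrist");b=optics.get_image("scene")
c=optics.calibration("scene");p=proj(c,s["position"])[0];print(s["position"],s["width"],s["force"],p)
x,y=map(int,p);o=cv2.resize(b[max(0,y-60):y+40,max(0,x-65):x+65],(520,400))
cv2.imwrite("pics/w2.png",np.vstack([cv2.resize(a[150:384],(520,238))[:200],o]))
```

```text
[ 0.58805418 -0.36262191  0.17146884] 0.6063668072252508 [ 0.35955709  0.15109289 -1.87006917] [129.12234639 209.58917944]
```

View pics/w2.png

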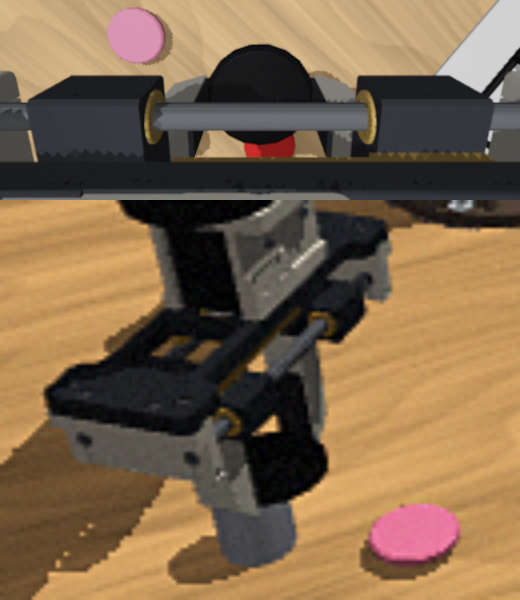

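The cap is held at about the right place in the grip. Next I'll move near the crown and measure the cap and crown in one wrist picture.

Emit:
arm_command(
  deltas=[0,0,0,-0.003,0.015,0.01,40,0,0,0,-0.01,0.05,0.02,40,0,0,0,-0.015,0.09,0.03,40,0,0,0,-0.02,0.13,0.03,40,0,0,0,-0.027,0.17,0.03,40,0,0,0,-0.033,0.21,0.03,40,0,0,0,-0.04,0.25,0.03,40,0,0,0,-0.045,0.29,0.03,40,0,0,0,-0.05,0.32,0.03,40,0,0,0,-0.053,0.34,0.03,40,0,0,0,-0.053,0.343,0.03,40,0,0,0,-0.053,0.343,0.03,40,0,0,0,-0.053,0.343,0.03,40,0,0,0,-0.053,0.343,0.03,40],
)

```text
clock: 6.55
position: [0.5355, -0.0219, 0.2026]
ee_rot: [2.903, 1.199, -0.001]
force: [0.7, -0.6, -0.9]
width: 0.605
gripper_force: 25.0
```

Run:
```python
from h import *
s=sensors.observe();c=optics.calibration("wrist");a=optics.get_image("wrist");cv2.imwrite("pics/w3.png",a)
p=s["position"];print(p,s["ee_rot"],s["width"])
print("pred crown",proj(c,[.5955,.0395,.092]),"tcp",proj(c,[p,p-[0,0,.012]]))
```

```text
[ 0.53545428 -0.02185014  0.20262026] [ 2.90317492e+00  1.19875572e+00 -6.31465554e-04] 0.6049231196314445
pred crown [[254.15198066  94.51193745]] tcp [[255.79946309 255.21965637]
 [255.76442238 245.49310102]]
```

View pics/w3.png

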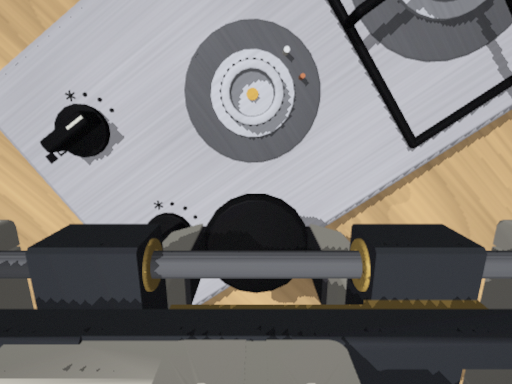

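The crown is at about (253,94). The held cap is level at about (256,242) and the left dial is at (82,130).

Run:
```python
from h import *
a=cv2.imread("pics/w3.png");c=optics.calibration("wrist");p=sensors.observe()["position"]
g=cv2.cvtColor(a,cv2.COLOR_BGR2GRAY)
# crown: bright pixels inside dark disc
def radial(cx,cy,r0,r1,angs,sign):
    out=[]
    gg=cv2.GaussianBlur(g,(3,3),0).astype(float)
    for t in np.deg2rad(angs):
        r=np.arange(r0,r1,.5);x=cx+r*np.cos(t);y=cy+r*np.sin(t)
        v=cv2.remap(gg.astype(np.float32),x.astype(np.float32)[None],y.astype(np.float32)[None],1)[0]
        i=np.argmax(sign*np.gradient(v));out.append((x[i],y[i]))
    return np.array(out,np.float32)
def fit(pts):
    for _ in range(4):
        A=np.c_[2*pts,np.ones(len(pts))];s=np.linalg.lstsq(A,(pts**2).sum(1),rcond=None)[0]
        r=np.sqrt(s[2]+s[0]**2+s[1]**2);e=abs(np.hypot(*(pts-s[:2]).T)-r);pts=pts[e<=max(1.5*np.median(e),.7)]
    return s[:2],r,len(pts)
o=fit(radial(253,94,34,52,range(0,360,4),-1));print("crown outer",o,onz(c,o[0],.088))
o2=fit(radial(253,94,54,80,range(0,360,4),1));print("foot disc",o2,onz(c,o2[0],.075))
d=fit(radial(256,242,42,58,range(195,345,3),1));print("cap",d)
for dz in(.009,.012,.015):
    z=p[2]-dz;q=onz(c,d[0],z);print(dz,"cap-tcp",q-p,"r",np.linalg.norm(onz(c,d[0]+[d[1],0],z)-q))
```

```text
crown outer (array([252.12415728,  93.05834867]), np.float64(42.65557499714988), 42) [0.5954 0.0418 0.088 ]
foot disc (array([252.26722309,  90.42272268]), np.float64(70.07793129453991), 55) [0.5976 0.0441 0.075 ]
cap (array([255.64260657, 246.41692861]), np.float64(53.30765808449224), 46)
0.009 cap-tcp [ 0.00050308  0.00059042 -0.00899273] r 0.0284964910120527
0.012 cap-tcp [-0.00039692 -0.00030958 -0.01199273] r 0.029133142638582583
0.015 cap-tcp [-0.00139692 -0.00130958 -0.01499273] r 0.029769279467262908
```

Run:
```python
from h import *
c=optics.calibration("wrist");p=sensors.observe()["position"]
for z in(.092,.090):
    q=onz(c,(252.12,93.06),z);print(q, np.linalg.norm(onz(c,(252.12+42.66,93.06),z)-q), (q-p))
t=optics.calibration("top");a=cv2.imread("pics/top.png");g=a.max(2)
cr=a[150:195,206:252];
hsv=cv2.resize(cr,None,fx=8,fy=8,interpolation=cv2.INTER_CUBIC);gg=cv2.GaussianBlur(cv2.cvtColor(hsv,cv2.COLOR_BGR2GRAY),(9,9),2)
m=(gg<125).astype(np.uint8)
for k in sorted(cv2.findContours(m,cv2.RETR_LIST,cv2.CHAIN_APPROX_NONE)[0],key=cv2.contourArea)[-4:]:
    e=cv2.fitEllipse(k);u=np.array(e[0])/8+[206-.44,150-.44];print(u,np.array(e[1])/16,[onz(t,u,z)[:2] for z in(.075,.09)])
a3=cv2.imread("pics/w3.png")[0:190,150:350];x=cv2.resize(a3,None,fx=3,fy=3);cv2.circle(x,(int((252.12-150)*3),int(93.06*3)),int(42.66*3),(0,0,255),1)
cv2.imwrite("pics/z.png",np.hstack([x,cv2.resize(hsv,(200,570))])[:600,:800])
```

```text
[0.5952 0.0416 0.092 ] 0.03387048862948395 [ 0.05970308  0.06329042 -0.11069273]
[0.5953 0.0417 0.09  ] 0.03415333073069148 [ 0.05980308  0.06339042 -0.11269273]
[238.7475     173.78536278] [0.46736369 0.90370625] [array([0.5947, 0.0081]), array([0.5927, 0.0074])]
[225.76069885 171.34071785] [4.65397596 5.57675648] [array([0.6011, 0.0476]), array([0.5991, 0.0464])]
[226.31745583 172.16642815] [10.48417282 11.46042061] [array([0.5987, 0.0458]), array([0.5966, 0.0447])]
[227.69047791 172.88308388] [19.42316055 19.64460564] [array([0.5966, 0.0416]), array([0.5946, 0.0405])]
```

View pics/z.png

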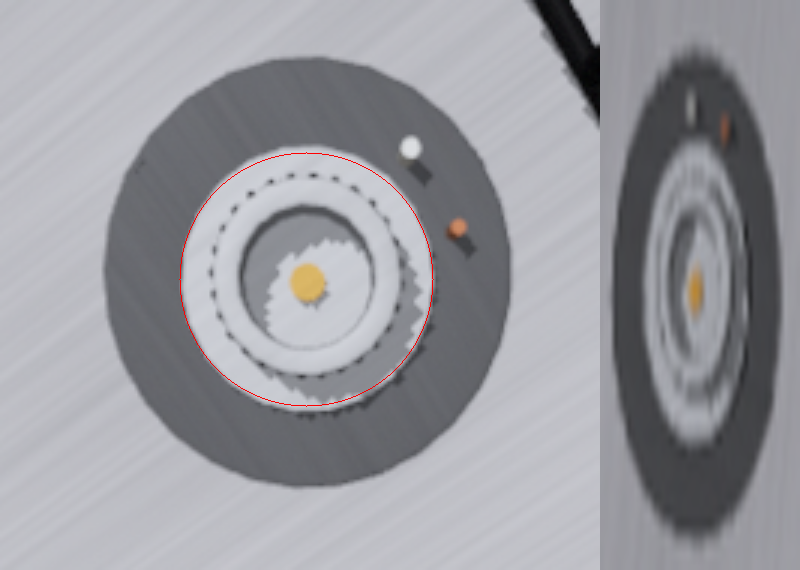

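The view shows the crown rim centred at about (252.5,92.4). The bright ring I fitted before is the foot disc. The move to the crown is about (+0.061, +0.064).

Emit:
arm_command(
  deltas=[0,0,0,0.01,0.01,0,40,0,0,0,0.03,0.03,-0.01,40,0,0,0,0.05,0.05,-0.02,40,0,0,0,0.061,0.064,-0.035,40,0,0,0,0.061,0.064,-0.055,40,0,0,0,0.061,0.064,-0.072,40,0,0,0,0.061,0.064,-0.08,40,0,0,0,0.061,0.064,-0.082,40,0,0,0,0.061,0.064,-0.082,40,0,0,0,0.061,0.064,-0.082,40,0,0,0,0.061,0.064,-0.082,40],
)

```text
clock: 7.7
position: [0.597, 0.0437, 0.1216]
ee_rot: [2.902, 1.202, 0.002]
force: [0.1, -0.1, -0.8]
width: 0.606
gripper_force: 25.0
```

Emit:
arm_command(
  deltas=[0,0,0,0,0,-0.002,40,0,0,0,0,0,-0.004,40,0,0,0,0,0,-0.006,40,0,0,0,0,0,-0.008,40,0,0,0,0,0,-0.008,40,0,0,0,0,0,-0.008,40],
)

```text
clock: 8.3
position: [0.5965, 0.0437, 0.1126]
ee_rot: [2.902, 1.202, -0.0]
force: [-0.2, 0.4, -0.5]
width: 0.605
gripper_force: 25.0
```

Emit:
arm_command(
  deltas=[0,0,0,0,0,-0.0015,40,0,0,0,0,0,-0.003,40,0,0,0,0,0,-0.004,40,0,0,0,0,0,-0.004,40,0,0,0,0,0,-0.004,40],
)

```text
clock: 8.8
position: [0.5965, 0.0436, 0.1087]
ee_rot: [2.902, 1.202, -0.0]
force: [0.0, 0.3, -1.4]
width: 0.607
gripper_force: 25.0
```

Emit:
arm_command(
  deltas=[0,0,0,0,0,-0.001,40,0,0,0,0,0,-0.002,40,0,0,0,0,0,-0.002,40],
)

```text
clock: 9.1
position: [0.5967, 0.0436, 0.108]
ee_rot: [-2.902, -1.202, -0.002]
force: [-5.0, -0.1, 13.7]
width: 0.609
gripper_force: 25.0
```

Emit:
arm_command(
  deltas=[0,0,0,0,0,0.001,60,0,0,0,0,0,0.001,70,0,0,0,0,0,0.001,75,0,0,0,0,0,0.001,75,0,0,0,0,0,0.001,75,0,0,0,0,0,0.02,75,0,0,0,0,0,0.06,75,0,0,0,0,0,0.1,75,0,0,-0.06,-0.02,0.01,0.12,75,0,0,-0.15,-0.05,0.03,0.12,75,0,0,-0.24,-0.08,0.05,0.12,75,0,0,-0.33,-0.11,0.07,0.12,75,0,0,-0.42,-0.126,0.08,0.12,75,0,0,-0.51,-0.126,0.08,0.12,75,0,0,-0.58,-0.126,0.08,0.12,75,0,0,-0.617,-0.126,0.08,0.12,75,0,0,-0.617,-0.126,0.08,0.12,75,0,0,-0.617,-0.126,0.08,0.12,75,0,0,-0.617,-0.126,0.08,0.12,75],
)

```text
clock: 11.0
position: [0.4705, 0.1236, 0.2267]
ee_rot: [-3.128, 0.286, 0.0]
force: [-0.8, -0.4, 0.1]
width: 0.819
gripper_force: 0.0
```

Run:
```python
from h import *
s=sensors.observe();c=optics.calibration("wrist");a=optics.get_image("wrist");b=optics.get_image("scene")
p=s["position"];print(p,s["ee_rot"],s["joints"].round(2),s["width"])
print("pred dial",proj(c,[.4703,.1244,.091]),"crown",proj(c,[.5962,.042,.097]),"tcp",proj(c,p))
cs=optics.calibration("scene");u,v=map(int,proj(cs,[.5962,.042,.09])[0])
cv2.imwrite("pics/w4.png",a)
cv2.imwrite("pics/v4.png",np.hstack([a,cv2.resize(b[v-48:v+48,u-36:u+36],(288,384),interpolation=cv2.INTER_CUBIC)]))
```

```text
[0.47050433 0.1236238  0.22674447] [-3.12841317e+00  2.86193901e-01  9.42211642e-05] [-1.25  0.4   1.21  1.99 -0.44  1.05 -1.6 ] 0.8191041115062414
pred dial [[253.97503492 193.0627275 ]] crown [[325.13047046  29.16982113]] tcp [[253.97172433 256.1834069 ]]
```

View pics/v4.png

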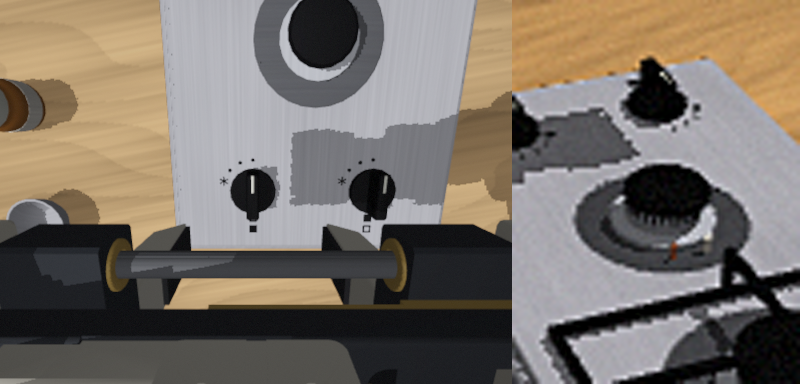

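The scene view shows the cap lying flat on the crown. In the wrist view the left dial, at (253,191), is off and its wing lies along the hob's x axis, in line with the tool.

Run:
```python
from h import *
a=cv2.imread("pics/w4.png");c=optics.calibration("wrist");p=sensors.observe()["position"]
m=np.zeros(a.shape[:2],np.uint8);m[165:224,225:282]=(a.max(2)[165:224,225:282]<70)
k=max(cv2.findContours(m,cv2.RETR_EXTERNAL,cv2.CHAIN_APPROX_NONE)[0],key=cv2.contourArea)
pts=k[:,0,:];up=pts[pts[:,1]<205].astype(float)
s=np.linalg.lstsq(np.c_[2*up,np.ones(len(up))],(up**2).sum(1),rcond=None)[0];print(s[:2],np.sqrt(s[2]+s[0]**2+s[1]**2),cv2.boundingRect(k))
q=onz(c,s[:2],.077);print(q,q-p)
L=[onz(c,(178,247),.07),onz(c,(161,0),.07)];d=L[1]-L[0];print("left edge yaw",np.degrees(np.arctan2(d[1],d[0])))
L=[onz(c,(440,247),.07),onz(c,(476,0),.07)];d=L[1]-L[0];print("right edge yaw",np.degrees(np.arctan2(d[1],d[0])))
R=cv2.Rodrigues(sensors.observe()["ee_rot"])[0];print("closing dir",np.degrees(np.arctan2(R[1,1],R[0,1])))
```

```text
[252.7115821  190.66910493] 21.704054405167675 (231, 169, 45, 52)
[0.4696 0.1259 0.077 ] [-0.00091293  0.00231385 -0.14977591]
left edge yaw -10.646749747423518
right edge yaw -9.273095038730057
closing dir -100.49582534269513
```

Emit:
arm_command(
  deltas=[0,0,0,-0.0005,0.002,-0.02,45,0,0,0,-0.0005,0.002,-0.055,45,0,0,0,-0.0005,0.002,-0.085,45,0,0,0,-0.0005,0.002,-0.105,45,0,0,0,-0.0005,0.002,-0.118,45,0,0,0,-0.0005,0.002,-0.124,45,0,0,0,-0.0005,0.002,-0.124,45,0,0,0,-0.0005,0.002,-0.124,30,0,0,0,-0.0005,0.002,-0.124,15,0,0,0,-0.0005,0.002,-0.124,5,0,0,0,-0.0005,0.002,-0.124,5,0,0,0,-0.0005,0.002,-0.124,5,0,0,0,-0.0005,0.002,-0.124,5,0,0,0,-0.0005,0.002,-0.124,5],
  force=20,
)

```text
clock: 12.5
position: [0.4704, 0.1269, 0.1031]
ee_rot: [-3.127, 0.286, -0.001]
force: [-0.4, 5.5, 2.9]
width: 0.128
gripper_force: 20.0
```

Emit:
arm_command(
  deltas=[0,0,0,0,0,0,5,0,0,0,0,0,0,5,0,0,0.05,0,0,0,5,0,0,0.1,0,0,0,5,0,0,0.15,0,0,0,5,0,0,0.2,0,0,0,5,0,0,0.25,0,0,0,5,0,0,0.3,0,0,0,5,0,0,0.35,0,0,0,5,0,0,0.4,0,0,0,5,0,0,0.4,0,0,0,5,0,0,0.4,0,0,0,5],
  force=40,
)

```text
clock: 13.7
position: [0.4703, 0.1275, 0.1031]
ee_rot: [-3.062, -0.695, -0.002]
force: [0.3, 7.0, 2.0]
width: 0.128
gripper_force: 40.0
```

Run:
```python
from h import *
s=sensors.observe();R=cv2.Rodrigues(s["ee_rot"])[0];print(np.degrees(np.arctan2(R[1,1],R[0,1])),s["joints"].round(2),s["ft_torque"],s["force"])
```

```text
-64.4359934675882 [-0.96  0.49  0.8   2.11 -0.53  0.74 -0.94] [1.60568608 0.16836936 0.00177357] [0.31908018 7.0019485  2.03787004]
```

Emit:
arm_command(
  deltas=[0,0,0.05,0,0.001,0,5,0,0,0.1,0,0.001,0,5,0,0,0.15,0,0.001,0,5,0,0,0.2,0,0.001,0,5,0,0,0.25,0,0.001,0,5,0,0,0.3,0,0.001,0,5,0,0,0.34,0,0.001,0,5,0,0,0.37,0,0.001,0,5,0,0,0.39,0,0.001,0,5,0,0,0.41,0,0.001,0,5,0,0,0.41,0,0.001,0,5,0,0,0.41,0,0.001,0,5],
)

```text
clock: 14.9
position: [0.4699, 0.128, 0.103]
ee_rot: [-2.686, -1.626, -0.001]
force: [-1.5, 6.2, 4.2]
width: 0.127
gripper_force: 40.1
```

Run:
```python
from h import *
s=sensors.observe();R=cv2.Rodrigues(s["ee_rot"])[0];print(np.degrees(np.arctan2(R[1,1],R[0,1])),s["joints"].round(2),s["ft_torque"],s["force"])
```

```text
-27.608136445922906 [-0.83  0.44  0.61  2.1  -0.39  0.71 -0.45] [ 1.32048981  0.53772804 -0.32045927] [-1.46892952  6.19670422  4.21273509]
```

The tool has turned 72.9° and the torque is up to 0.32 N m, so the dial is against the stop. Now I'll hold it there.

Emit:
arm_command(
  deltas=[0,0,0.01,0,0,0,5,0,0,0.01,0,0,0,5,0,0,0.01,0,0,0,5,0,0,0.01,0,0,0,5,0,0,0.01,0,0,0,5,0,0,0.01,0,0,0,5,0,0,0.01,0,0,0,5,0,0,0.01,0,0,0,5,0,0,0.01,0,0,0,5,0,0,0.01,0,0,0,5,0,0,0.01,0,0,0,5,0,0,0.01,0,0,0,5,0,0,0.01,0,0,0,5,0,0,0.01,0,0,0,5,0,0,0.01,0,0,0,5,0,0,0.01,0,0,0,5,0,0,0.01,0,0,0,5,0,0,0.01,0,0,0,5,0,0,0.01,0,0,0,5,0,0,0.01,0,0,0,5],
)

```text
clock: 16.9
position: [0.4699, 0.128, 0.1031]
ee_rot: [-2.674, -1.647, -0.002]
force: [-1.7, 6.6, 4.5]
width: 0.128
gripper_force: 40.3
```

Emit:
arm_command(
  deltas=[0,0,0,0,0,0,5,0,0,0,0,0,0,5,0,0,0,0,0,0,5,0,0,0,0,0,0,5,0,0,0,0,0,0,5,0,0,0,0,0,0,5,0,0,0,0,0,0,5,0,0,0,0,0,0,5,0,0,0,0,0,0,5,0,0,0,0,0,0,5,0,0,0,0,0,0,5,0,0,0,0,0,0,5,0,0,0,0,0,0,5,0,0,0,0,0,0,5,0,0,0,0,0,0,5,0,0,0,0,0,0,5,0,0,0,0,0,0,5,0,0,0,0,0,0,5,0,0,0,0,0,0,5,0,0,0,0,0,0,5],
)

```text
clock: 18.9
position: [0.4699, 0.128, 0.1031]
ee_rot: [-2.674, -1.647, -0.002]
force: [-2.0, 6.7, 3.8]
width: 0.127
gripper_force: 40.3
```

Run:
```python
from h import *
s=sensors.observe();R=cv2.Rodrigues(s["ee_rot"])[0];print(np.degrees(np.arctan2(R[1,1],R[0,1])),s["ft_torque"],s["force"],s["clock"])
a=optics.get_image("wrist");b=optics.get_image("scene")
cv2.imwrite("pics/v5.png",np.hstack([a,cv2.resize(b[140:236,245:317],(288,384),interpolation=cv2.INTER_CUBIC)]))
```

```text
-26.74288710858477 [ 1.33930808  0.53468732 -0.57376158] [-2.04301644  6.73372091  3.81961999] 18.9
```

View pics/v5.png

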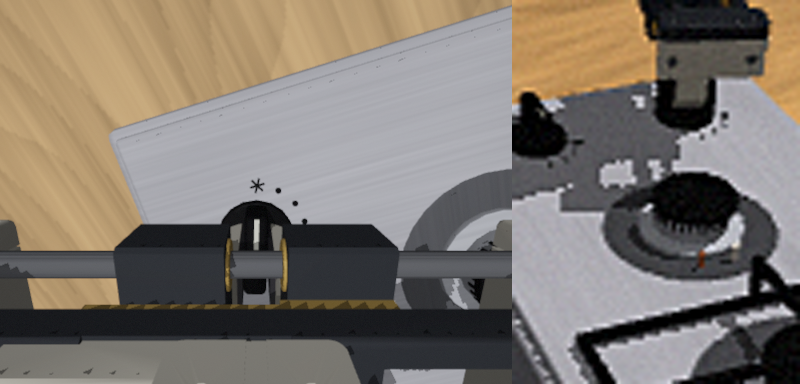

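The dial's white mark at (256,230) points at the star at (257,185), and the cap still lies flat on the crown. It has been held for 4 s, so I'm handing in.

```bash
python3 -c "
from cell import arm
print(arm.sign_off())"
```

```text
the job is handed in; nothing more can be done
None
```

The job is handed in, with no verdict returned: the burner cap lies flat on the front crown, and the gripper held the left dial against its ignition stop for about 4 s and is still holding it there.

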